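# Present the ink bottle on the revolving counter display

## Task

A customer across the counter wants the tall dropper bottle: take the revolving display by the handle on top and turn it, without spinning it, until the bottle stands at the front, squarely behind the price ticket. Finish while still gripping the handle, holding the display still so that the customer can lift the bottle out. Leave every pot and bottle standing in its bay, and the things round the display where they are.

Things in the scene. Friction and masses are not known exactly. Their poses are not given: they have to be found in the camera images.
- base: Base of the revolving counter display: a fixed black disc, 290 mm across and 12 mm high. Origin on the turning axis, at the counter surface; z up. Its x axis points horizontally from the axis to the FRONT of the display, the side with the price-ticket holder.
- ticket (a point): Middle of the price ticket: a blank white card in a clear leaning holder, 66 mm wide and 42 mm high, fixed to the front of the base, 165 mm out from the turning axis and 25 mm above the counter. It marks the front of the display and faces the customer, away from the robot.
- platter (a joint): Angle in rad through which the display's platter has turned since the start; grows counter-clockwise seen from above. It turns about the vertical axis of the base on an easy bearing (about 0.02 to 0.06 N m of drag), with no stops or catches in two full turns either way.
- platter_floor (a point): Centre of the platter's floor, on the turning axis, 24 mm above the counter. The platter is a wooden tray 270 mm across with a lip 38 mm above the counter. Clear upright dividers 3 mm thick, reaching 66 mm above the counter, part it into six bays of 60 degrees. An 18 mm steel post in the middle carries the handle.
- handle: Handle of the display: a level wooden bar on the centre post, 90 long, 18 thick, 30 mm tall; turns with the platter. Origin at its middle, on the turning axis, 160 mm above the counter (bar 145 to 175 mm; the rest of the display and its stock ends below 137 mm). x along the bar, y across its thickness, z up. Room all round and above: grip it across its thickness from above.
- bottle: The bottle to present: the only tall bottle, square in plan, 42 x 42 mm and 66 mm high in the body, with a narrow neck and a pointed dropper cap, 112 mm tall in all. It stands loose in one bay of the display, its middle about 88 mm from the turning axis, turned any way. Origin at the centre of its underside, z up. About 0.1 to 0.22 kg.
- pot_a: Screw-top paint pot, round, 56 mm across and 62 mm tall with a flat black lid, standing loose in one bay of the display. Origin at the centre of its underside, z up.
- pot_b: Screw-top paint pot, round, 56 mm across and 62 mm tall with a flat black lid, standing loose in one bay of the display. Origin at the centre of its underside, z up.
- pot_c: Screw-top paint pot, round, 64 mm across and 48 mm tall with a flat black lid, standing loose in one bay of the display. Origin at the centre of its underside, z up.
- pot_d: Screw-top paint pot, round, 56 mm across and 62 mm tall with a flat black lid, standing loose in one bay of the display. Origin at the centre of its underside, z up.
- pot_e: Screw-top paint pot, round, 48 mm across and 72 mm tall with a flat black lid, standing loose in one bay of the display. Origin at the centre of its underside, z up.
- pads: Stack of three drawing pads, 214 x 151 x 42 mm, lying loose beside the display. Bystander. Origin at the centre of its underside.
- brush_pot: White ceramic pot, 76 mm across and 95 mm tall, with brushes that reach 175 mm above the counter. Bystander. Origin at the centre of its underside.
- tape: Grey desk tape dispenser, 150 x 62 mm and 94 mm tall. Bystander. Origin at the centre of its underside.
Mind the look-alikes: they are no part of the job. What is shaped like the pot_a but blue or green is not meant.

How it is judged:
By the outcome, as a careful person would: the job done as asked, in the order asked, and still so for the second after the job is handed in, while the arm keeps its last pose, push and grip.
It also fails if it takes over 72 s, if anything falls off the work surface, if the arm or the gripper's body presses on something with over 40 N, if the wrist force passes 120 N, or if a joint passes its speed limit or range.

## Robot

A 6-joint arm with a two-finger parallel gripper is mounted at the origin on the work surface. World frame = base frame: x ahead of the robot, y to its left, z up, the work surface at z = 0. Lengths are in m, angles in rad, forces in N, time in s.
With the tool pointing down it reaches from about 0.325 to 1 m from the base axis. Payload 5.1 kg.
Tool frame: the origin (TCP) lies between the finger pads, 19 mm behind the fingertips; this is the grasp point; z points along the fingers, y is the line along which they close (so a half turn about z gives the same grasp; the last joint's range is limited). The gripper opens to 85 mm and grips with 20 to 120 N. Pads are 22 mm wide; open, the fingers measure 114 mm over their backs; the gripper's body (76 mm by 85 mm) begins 54 mm behind the grasp point. The pads swing forward as they close: fully open they stand 13 mm farther back than shut.
Start: joints at [-1.379, 0.124, 1.65, -0, 1.367, -0.083], TCP at [0.176, -0.626, 0.25] pointing down, gripper open.
Joint ranges: [-2.61, 2.61], [-1.02, 2.33], [0.03, 2.71], [-1.35, 4.49], [0.32, 2.68], [-2.91, 2.91]. Speed limits (rad/s): [2.57, 2.57, 3.14, 3.14, 3.14, 3.14].

## Interface

Orientations are given as [roll, pitch, yaw] about the fixed x, y, z axes, in that order (R = Rz(yaw) Ry(pitch) Rx(roll)).
In Python, from cell import robot, capture, camera_model gives the robot as it stands.
- The arm moves only by the shell command python3 -m inch 'ROWS'. ROWS is text: rows parted by semicolons, each of 5 numbers parted by spaces: the finger opening in mm, from 0 to 85.4, then the shift along the tool's x, y, z in mm, then the turn about the tool's z in rad. In form: fingers x y z roll; .... A call has exactly 5 rows; each row is the pose to reach, as a shift and turn from the pose commanded when the call began, along the tool's axes at that moment; what a row does not reach only later rows make up. A row lasts 1/10 s, in which the tool goes at most 50 mm and 8.59 degrees, less where a joint would pass 70% of its speed; a pose out of reach is approached as far as the arm can. A call with a gripper value outside its range is refused whole. The fingers move at their own pace and stop on an object; the grip force is fixed at half the most. Time passes only in rows, so rows that repeat a pose let the fingers close, or fill a call up. It gives the time, the measured TCP pose, the force, the opening and the grip force at its end, in the units of the state.
- robot.get_obs(): the state, without advancing time (a new reading comes with each control period).
- capture(name): name is "scene" or "top"; returns the picture (480x640x3 uint8, red, green, blue); there is no depth.
- camera_model(name): a dict with "mtx" (3x3 intrinsics, pixels), "cam_to_world" (4x4, takes a point from camera to world coordinates). Camera axes: x right, y down, z forward; pixel columns grow to the right and rows downward; lengths in m; the calibration is good to about 2 mm. A picture is of the moment at which its call begins. camera_model takes no time and is no camera call.
- robot.job_done(): hands the job in; it is judged then, once.
The state is a dict: "time_s": time; "joint_positions": joint angles; "qvel": joint speeds; "tau": joint torques, N m; "position": TCP position; "ee_rot": TCP orientation; "contact_force": force on the tool from outside, world axes, zero at the start; "moment": the same for the moment, N m; "finger_gap": finger opening in m; "grasp_force": force on a finger pad.
Only numpy, scipy, OpenCV 4.12 (cv2) and the standard library are available. Lean on these libraries where they do the work, as an engineer would, in place of code of your own. Each camera call takes 0.05 s, during which the arm holds its last target. There are 200 camera calls.

## Working session

There is one attempt and no reset: what is moved stays moved. The work goes in short steps, Python scripts to look and compute and a shell command to move; the robot and the scene stay as the last step left them, time stands still between calls to the robot, and variables do not carry over. Pictures are saved under pics/ and viewed, at most 10 in all, crops included, and the job is handed in when it is done.

```bash
mkdir -p pics; ls
python3 - <<'E'
from cell import robot,capture,camera_model
import cv2
for n in("scene","top"):
    cv2.imwrite(f"pics/{n}0.png",capture(n)[:,:,::-1]); m=camera_model(n); print(n,m["mtx"],m["cam_to_world"])
print(robot.get_obs())
E
```

```text
pics
scene [[548.27724719   0.         326.91300814]
 [  0.         548.27724719 241.48183863]
 [  0.           0.           1.        ]] [[ 0.07485419  0.66024525 -0.74731055  1.35211066]
 [ 0.99716678 -0.05514699  0.05115888  0.0024172 ]
 [-0.00743452 -0.74902271 -0.66250261  0.81937119]
 [ 0.          0.          0.          1.        ]]
top [[583.59546116   0.         313.37471836]
 [  0.         583.59546116 246.3639681 ]
 [  0.           0.           1.        ]] [[-0.00900624 -0.98935112  0.14526955  0.37955818]
 [-0.99985204  0.00678061 -0.0158086   0.07403116]
 [ 0.01465524 -0.14539043 -0.98926581  1.50025382]
 [ 0.          0.          0.          1.        ]]
{'time_s': 0.1, 'joint_positions': array([-1.37860317e+00,  1.24433459e-01,  1.65152805e+00, -3.13179989e-05,
        1.36751404e+00, -8.26127991e-02]), 'qvel': array([-0.00040932, -0.00122352, -0.0027974 ,  0.00023771,  0.0004054 ,
        0.00011949]), 'tau': array([ 6.10834304e-04, -4.24929786e+01, -3.66653073e+01, -6.47509864e-05,
        3.91838825e-03,  1.25269054e-05]), 'position': array([ 0.17624151, -0.62511411,  0.24888563]), 'ee_rot': array([-3.13971365e+00, -1.24817852e-04,  2.74812190e-01]), 'contact_force': array([-0.64149699, -0.49924674,  0.38965878]), 'moment': array([-0.01702661,  0.0151425 , -0.00652644]), 'grasp_force': 0.0, 'finger_gap': 0.08525738378033594}
```

View pics/scene0.png

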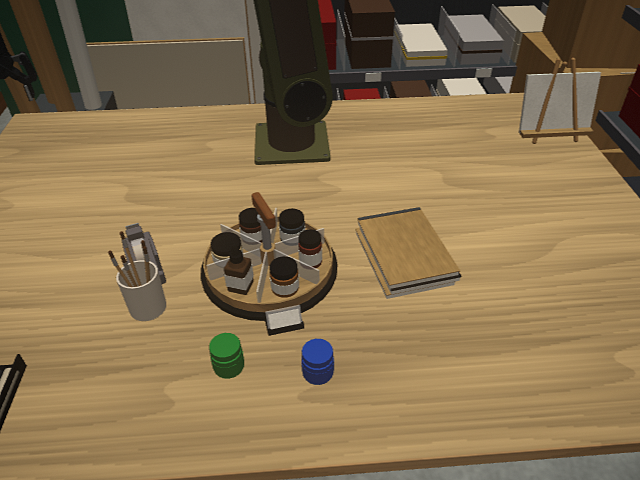

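View pics/top0.png

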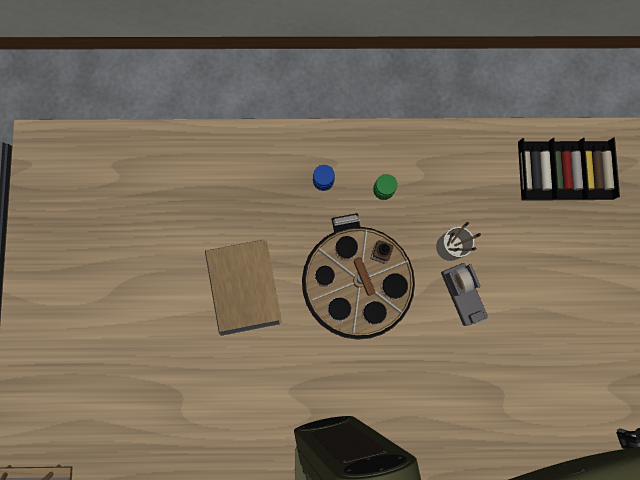

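The scene picture shows the display at about (268,265) with its ticket at (285,318). The top picture has the display centre near (360,282), the ticket at (345,222) and the handle bar from (357,262) to (371,294).

Candidates for the bottle are the stepped, square item at top (382,250) / scene (238,270) and the round black-lidded pots at top (346,246), (325,275), (340,308), (374,312) and (395,286). Only the first is square with a narrow neck and pointed cap. The blue and green pots are off the display. I'll confirm with a crop and measure.

```bash
cat > h.py <<'E'
from cell import robot,capture,camera_model
import cv2,numpy as np
def ray(n,p):
    m=camera_model(n);T=m["cam_to_world"];d=T[:3,:3]@np.linalg.inv(m["mtx"])@[p[0],p[1],1];return T[:3,3],d
def plane(n,p,z):
    o,d=ray(n,p);return (o+d*(z-o[2])/d[2])[:3]
def proj(n,P):
    m=camera_model(n);T=np.linalg.inv(m["cam_to_world"]);c=T[:3,:3]@P+T[:3,3];q=m["mtx"]@c;return q[:2]/q[2]
def tri(ps):
    A=0;b=0
    for n,p in ps:
        o,d=ray(n,p);d=d/np.linalg.norm(d);M=np.eye(3)-np.outer(d,d);A=A+M;b=b+M@o
    return np.linalg.solve(A,b)
E
python3 - <<'E'
from h import *
t=cv2.imread("pics/top0.png");s=cv2.imread("pics/scene0.png")
a=cv2.resize(t[205:345,290:430],(560,560),interpolation=cv2.INTER_CUBIC)
cv2.imwrite("pics/ct.png",a)
cv2.imwrite("pics/cs.png",cv2.resize(s[185:340,190:350],(640,620),interpolation=cv2.INTER_CUBIC)[:600])
for n,im in(("top",t),("scene",s)):
    h=cv2.cvtColor(im,cv2.COLOR_BGR2HSV)
    for p in([(364,278),(358,266),(345,222),(382,250)] if n=="top" else [(262,208),(285,318),(238,270)]): print(n,p,h[p[1],p[0]])
E
```

```text
top (364, 278) [ 12 135 102]
top (358, 266) [ 11 140 100]
top (345, 222) [ 10   6 120]
top (382, 250) [30 26 10]
scene (262, 208) [ 13 170 114]
scene (285, 318) [ 19  35 177]
scene (238, 270) [ 14 139  75]
```

View pics/ct.png

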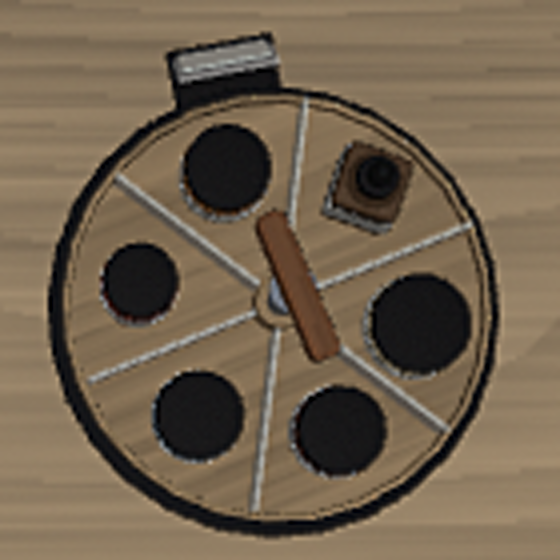

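View pics/cs.png

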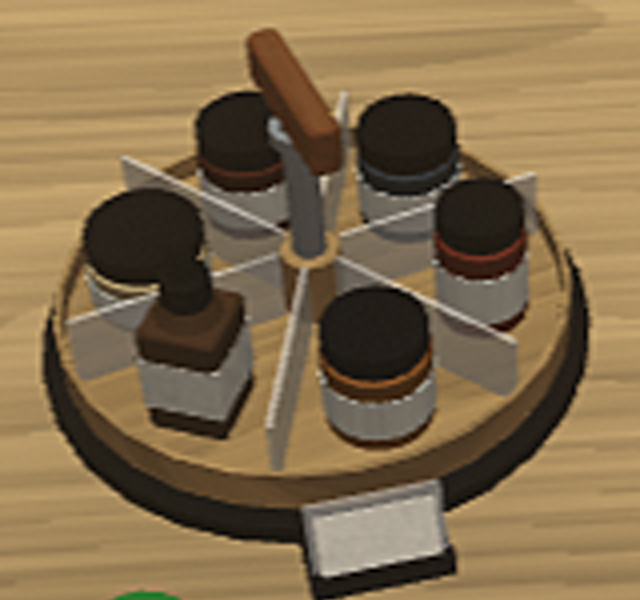

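The crops confirm the bottle: square shoulder, neck and pointed dropper at top-crop (375,180), two bays from nothing else like it. The ticket card is at scene-crop (378,528) and its holder at top-crop (225,60).

```bash
cat > m.py <<'E'
from h import *
def handle_top(t,roi=(300,225,420,345)):
    h=cv2.cvtColor(t,cv2.COLOR_BGR2HSV);m=cv2.inRange(h,(5,115,70),(14,200,160))
    k=np.zeros_like(m);k[roi[1]:roi[3],roi[0]:roi[2]]=255;m&=k
    n,l,st,c=cv2.connectedComponentsWithStats(m);i=1+np.argmax(st[1:,4]);print("handle comp",st[i])
    ys,xs=np.where(l==i);P=np.array([plane("top",p,.175)[:2] for p in zip(xs,ys)],np.float32)
    return cv2.minAreaRect(P)
E
python3 - <<'E'
from m import *
t=cv2.imread("pics/top0.png");s=cv2.imread("pics/scene0.png")
r=handle_top(t);print("handle",r)
b=cv2.boxPoints(r);print(b)
# base circle from dark mask
g=t.max(2);m=((g<45)*255).astype(np.uint8);n,l,st,c=cv2.connectedComponentsWithStats(m)
i=[j for j in range(1,n) if 290<st[j,0]<310 and st[j,2]>90];print(st[i])
cs=max(cv2.findContours(((l==i[0])*255).astype(np.uint8),0,1)[0],key=cv2.contourArea)[:,0]
P=np.array([plane("top",p,.006)[:2] for p in cs])
for k in range(6):
    A=np.c_[2*P,np.ones(len(P))];x=np.linalg.lstsq(A,(P**2).sum(1),rcond=None)[0];R=np.sqrt(x[2]+x[0]**2+x[1]**2)
    e=abs(np.linalg.norm(P-x[:2],axis=1)-R);P=P[e<max(.003,np.percentile(e,85) if k<3 else 0)]
c=x[:2];print("axis from base",c,R,len(P))
def pol(n,p):
    d=p[:2]-c;print(n,np.round(p,4),"r",round(np.linalg.norm(d),4),"az",round(np.degrees(np.arctan2(d[1],d[0])),2))
# ticket card, scene
h=cv2.cvtColor(s,cv2.COLOR_BGR2HSV);m=cv2.inRange(h,(0,0,130),(180,60,255));k=np.zeros_like(m);k[303:335,262:306]=255;m&=k
n,l,st,cc=cv2.connectedComponentsWithStats(m);i=1+np.argmax(st[1:,4]);print(st[i],cc[i]);pol("ticket",plane("scene",cc[i],.025))
pol("ticket tri",tri([("scene",cc[i]),("top",(346.4,220.5))]))
pol("tip scene",plane("scene",(235.7,246.5),.136));pol("tip top",plane("top",(384.5,248),.136))
pol("tip tri",tri([("scene",(235.7,246.5)),("top",(384.5,248))]))
pol("shoulder top",plane("top",(290+374/4,205+184/4),.09))
# shoulder square mask
m=cv2.inRange(cv2.cvtColor(t,cv2.COLOR_BGR2HSV),(0,60,30),(25,255,95));k=np.zeros_like(m);k[238:264,370:396]=255;m&=k
print(m[238:264,370:396]//255)
E
```

```text
handle comp [355 258  20  37 276]
handle ((0.5059086680412292, -0.06251315772533417), (0.08880198746919632, 0.016568925231695175), 21.990955352783203)
[[ 0.46163598 -0.07145786]
 [ 0.46784034 -0.08682127]
 [ 0.5501814  -0.05356846]
 [ 0.543977   -0.03820504]]
[[ 302  218  112  121  937]
 [ 294  416  127   64 5371]]
axis from base [ 0.50710552 -0.06312724] 0.142978460601799 242
[268 309  33  20 477] [283.89308176 318.36268344]
ticket [ 0.6679 -0.0336  0.025 ] r 0.1635 az 10.39
ticket tri [ 0.6638 -0.0347  0.0203] r 0.1593 az 10.29
tip scene [ 0.5812 -0.1155  0.136 ] r 0.0907 az -35.23
tip top [ 0.5748 -0.1161  0.136 ] r 0.086 az -38.01
tip tri [ 0.5755 -0.1165  0.131 ] r 0.0868 az -37.97
shoulder top [ 0.574  -0.1198  0.09  ] r 0.0877 az -40.27
[[0 0 0 0 0 0 0 0 0 0 0 0 0 0 0 1 1 0 0 1 0 0 0 0 0 0]
 [0 0 0 0 0 0 0 0 0 0 0 0 0 0 0 0 1 1 0 0 0 0 0 1 0 0]
 [0 0 0 0 0 0 0 0 1 1 1 0 0 0 0 0 0 0 1 1 0 0 1 0 1 0]
 [0 0 0 0 0 0 1 0 1 1 1 1 1 1 0 0 0 0 0 1 1 0 0 1 0 1]
 [0 0 0 0 0 0 0 1 1 1 1 1 1 1 1 1 1 0 0 0 0 1 1 0 0 0]
 [0 0 0 0 0 0 0 1 1 1 1 1 1 1 1 1 1 1 0 1 0 0 1 1 0 1]
 [0 0 0 0 0 0 0 
[... 384 characters left out ...]
 1 1 0 0 0 0 0 0 0 0 0 0 1 1 1 0 0 0 0]
 [0 0 0 0 1 1 1 1 1 0 0 0 0 0 0 0 0 0 0 1 1 1 0 0 0 0]
 [0 0 0 0 1 1 1 1 1 1 0 0 0 0 0 0 0 0 1 1 1 0 0 0 0 0]
 [0 0 0 1 1 1 1 1 1 1 1 1 0 0 0 0 1 1 1 1 1 0 0 0 0 0]
 [0 0 0 1 1 1 1 1 1 1 1 1 1 1 1 1 1 1 1 1 1 0 0 0 0 0]
 [0 0 0 0 0 1 1 1 1 1 1 1 1 1 1 1 1 1 1 1 0 0 0 0 0 0]
 [1 0 0 0 0 0 0 0 1 1 1 1 1 1 1 1 1 1 1 1 0 0 0 0 0 0]
 [1 0 0 0 0 0 0 0 0 0 0 1 1 1 1 1 1 1 1 1 0 0 0 0 0 0]
 [0 0 1 1 0 0 0 0 0 0 0 0 0 0 1 1 1 1 1 0 0 0 0 0 0 0]
 [0 0 0 0 0 1 1 0 0 0 0 0 0 0 0 0 0 1 1 0 0 0 0 0 0 0]
 [0 0 0 0 0 0 0 0 1 1 0 0 0 0 0 0 0 0 0 0 0 0 0 0 0 0]
 [0 0 0 0 0 0 0 0 0 0 1 1 0 0 0 0 0 1 0 0 0 0 0 0 0 0]
 [0 0 0 0 0 0 0 0 0 0 0 0 0 1 1 0 0 0 0 0 0 0 0 0 0 0]]
```

Measurements agree: axis at about (0.5065, -0.063) with base radius 0.143, handle 89 x 17 mm along 22°, front at az 10.4°, bottle at az about -39°, r 0.088. The turn needed is about +49.5° counter-clockwise. I'll move above the handle first.

```bash
python3 -m inch '85 20 -19 0 0; 85 53 -51 0 0; 85 87 -83 0 0; 85 120 -115 0 0; 85 150 -144 0 0' && python3 -m inch '85 32 -31 0 0; 85 65 -62 0 0; 85 97 -93 0 0; 85 130 -124 0 0; 85 160 -154 0 0' && python3 -m inch '85 33 -32 0 -0.02; 85 70 -67 0 -0.05; 85 105 -101 0 -0.08; 85 135 -130 0 -0.1; 85 160 -154 0 -0.108'; python3 -c "
from cell import robot;o=robot.get_obs();print(o['position'],o['ee_rot'],o['joint_positions'],o['time_s'])"
```

```text
time_s: 0.6
position: [0.2822, -0.4442, 0.2493]
ee_rot: [-3.141, -0.0, 0.275]
contact_force: [1.2, 0.2, 0.6]
finger_gap: 0.085
grasp_force: 0.0
time_s: 1.1
position: [0.3943, -0.2527, 0.2497]
ee_rot: [-3.141, 0.0, 0.275]
contact_force: [0.2, 0.2, -0.6]
finger_gap: 0.0848
grasp_force: 0.0
time_s: 1.6
position: [0.5065, -0.0607, 0.2496]
ee_rot: [-3.141, 0.0, 0.385]
contact_force: [-0.1, -0.3, 0.4]
finger_gap: 0.0849
grasp_force: 0.0
[ 0.50653075 -0.06067981  0.24960141] [-3.14115208e+00  3.58914133e-04  3.84915271e-01] [-2.24566531e-01 -1.90428554e-01  1.95728022e+00  1.58810368e-04
  1.37528749e+00  9.61283709e-01] 1.6
```

Centred above the handle to within 2 mm. I'll descend with that correction, then close gently.

```bash
python3 -m inch '85 0 1 15 0; 85 -1 2 35 0; 85 -1 2 55 0; 85 -1 2 75 0; 85 -1 2 87 0' && python3 -m inch '60 0 0 0 0; 45 0 0 0 0; 32 0 0 0 0; 26 0 0 0 0; 23 0 0 0 0' && python3 -m inch '20 0 0 0 0; 18 0 0 0 0; 15 0 0 0 0; 10 0 0 0 0; 10 0 0 0 0'
python3 - <<'E'
from h import *
for n in("scene","top"): cv2.imwrite(f"pics/{n}1.png",capture(n)[:,:,::-1])
o=robot.get_obs();print(o['position'],o['ee_rot'],o['moment'],o['finger_gap'],o['contact_force'])
a=cv2.imread("pics/scene1.png")[170:340,170:350];b=cv2.imread("pics/top1.png")[200:350,290:430]
cv2.imwrite("pics/g1.png",np.hstack([cv2.resize(a,(400,400)),cv2.resize(b,(400,400))]))
E
```

```text
time_s: 2.1
position: [0.5041, -0.0657, 0.1601]
ee_rot: [-3.14, 0.003, 0.382]
contact_force: [-1.5, 0.4, -0.7]
finger_gap: 0.0852
grasp_force: 0.0
time_s: 2.6
position: [0.5059, -0.064, 0.1644]
ee_rot: [-3.138, -0.001, 0.382]
contact_force: [-4.0, 5.9, 5.1]
finger_gap: 0.0233
grasp_force: 3.5
time_s: 3.1
position: [0.505, -0.0616, 0.1647]
ee_rot: [-3.133, -0.0, 0.383]
contact_force: [-9.1, 15.6, 10.4]
finger_gap: 0.0172
grasp_force: 59.9
[ 0.50496967 -0.06162818  0.16470883] [-3.13309378e+00 -2.37236445e-04  3.83236296e-01] [2.07540766 1.22780618 0.03905439] 0.017084436374576264 [-8.81156142 14.44580167 10.60074295]
```

View pics/g1.png

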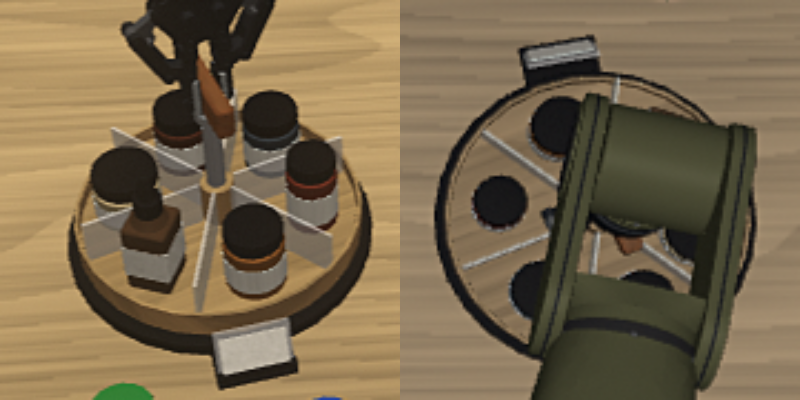

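Gripped: gap 17 mm, 60 N, all stock standing. There is about 17 N of sideways preload along -tool y, so I'll relieve it and then begin turning slowly.

```bash
python3 -m inch '10 0 -0.6 -0.3 0; 10 0 -1.2 -0.6 0; 10 0 -1.8 -0.8 0; 10 0 -2.4 -1 0; 10 0 -2.4 -1 0' && python3 -m inch '10 0 0 0 -0.01; 10 0 0 0 -0.03; 10 0 0 0 -0.055; 10 0 0 0 -0.075; 10 0 0 0 -0.085'; python3 -c "
from cell import robot;o=robot.get_obs();print(o['position'],o['ee_rot'],o['contact_force'],o['moment'])"
```

```text
time_s: 3.7
position: [0.5049, -0.0615, 0.1647]
ee_rot: [-3.139, -0.001, 0.383]
contact_force: [-1.4, 5.7, 3.2]
finger_gap: 0.0173
grasp_force: 59.1
time_s: 4.2
position: [0.5049, -0.0617, 0.1647]
ee_rot: [-3.139, -0.001, 0.468]
contact_force: [-1.8, 6.1, 1.8]
finger_gap: 0.0175
grasp_force: 59.1
[ 0.50494316 -0.06165321  0.16471829] [-3.13855418e+00 -1.30872964e-03  4.68242839e-01] [-1.77821066  6.1091125   1.76725523] [ 1.12260141  0.36893011 -0.00554841]
```

```bash
python3 -m inch '10 0 0 0 -0.02; 10 0 0 0 -0.05; 10 0 0 0 -0.08; 10 0 0 0 -0.11; 10 0 0 0 -0.14' && python3 -m inch '10 0 0 0 -0.03; 10 0 0 0 -0.06; 10 0 0 0 -0.09; 10 0 0 0 -0.12; 10 0 0 0 -0.15' && python3 -m inch '10 0 0 0 -0.03; 10 0 0 0 -0.06; 10 0 0 0 -0.09; 10 0 0 0 -0.12; 10 0 0 0 -0.15'
```

```text
time_s: 4.7
position: [0.505, -0.0618, 0.1647]
ee_rot: [-3.139, -0.002, 0.609]
contact_force: [-1.4, 5.4, 2.0]
finger_gap: 0.0172
grasp_force: 59.1
time_s: 5.2
position: [0.5051, -0.0619, 0.1647]
ee_rot: [-3.14, -0.002, 0.759]
contact_force: [-0.8, 5.2, 2.0]
finger_gap: 0.0172
grasp_force: 59.0
time_s: 5.7
position: [0.5053, -0.062, 0.1647]
ee_rot: [-3.141, -0.002, 0.909]
contact_force: [-0.6, 5.2, 2.0]
finger_gap: 0.0171
grasp_force: 59.0
```

```bash
python3 -m inch '10 0 0 0 -0.03; 10 0 0 0 -0.06; 10 0 0 0 -0.09; 10 0 0 0 -0.12; 10 0 0 0 -0.15' && python3 -m inch '10 0 0 0 -0.03; 10 0 0 0 -0.06; 10 0 0 0 -0.08; 10 0 0 0 -0.095; 10 0 0 0 -0.1'
python3 - <<'E'
from h import *
for n in("scene","top"): cv2.imwrite(f"pics/{n}2.png",capture(n)[:,:,::-1])
o=robot.get_obs();print(o['position'],o['ee_rot'],o['moment'],o['finger_gap'],o['contact_force'])
a=cv2.imread("pics/scene2.png")[190:340,190:350];b=cv2.imread("pics/top2.png")[205:280,310:390]
cv2.imwrite("pics/g2.png",np.hstack([cv2.resize(a,(400,375),interpolation=2),cv2.resize(b,(400,375),interpolation=2)]))
E
```

```text
time_s: 6.2
position: [0.5054, -0.0621, 0.1647]
ee_rot: [-3.141, -0.002, 1.059]
contact_force: [0.2, 4.4, 1.0]
finger_gap: 0.0172
grasp_force: 59.0
time_s: 6.7
position: [0.5055, -0.0622, 0.1647]
ee_rot: [3.141, -0.002, 1.158]
contact_force: [2.1, 3.9, 1.2]
finger_gap: 0.0172
grasp_force: 59.0
[ 0.50549542 -0.06217577  0.16474419] [ 3.14122711e+00 -2.26585502e-03  1.15818330e+00] [ 0.92779792  0.27004465 -0.02762379] 0.016885316801723213 [1.88746986 4.93259053 0.84643039]
```

View pics/g2.png

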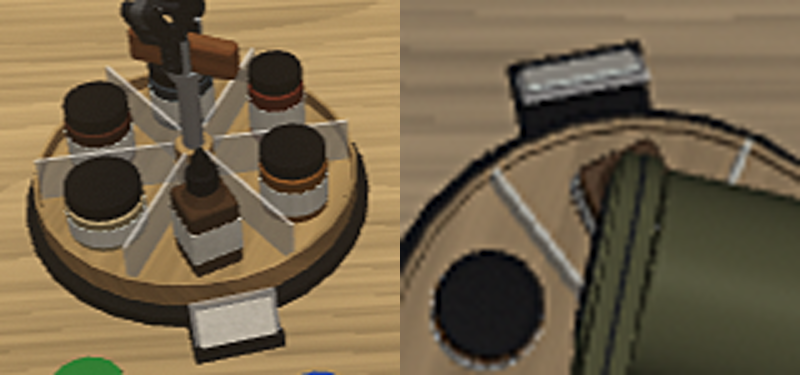

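Run:
```python
from h import *
s=cv2.imread("pics/scene2.png");t=cv2.imread("pics/top0.png")
h=cv2.cvtColor(s,cv2.COLOR_BGR2HSV)
def comp(m,roi):
    k=np.zeros_like(m);k[roi[1]:roi[3],roi[0]:roi[2]]=255;m=m&k
    n,l,st,c=cv2.connectedComponentsWithStats(m);i=1+np.argmax(st[1:,4]);return l==i,st[i],c[i]
# tip rows: dark pixels of cap
g=s.max(2)
for y in range(247,266,2):
    xs=[x for x in range(258,286) if g[y,x]<50];print(y,xs[:1],xs[-1:],end=" ")
m,st,c=comp(cv2.inRange(h,(0,0,130),(180,60,255)),(262,303,306,335));print("\ncard",st,c)
q=cv2.minAreaRect(np.argwhere(m)[:,::-1].astype(np.float32));print(q)
e=[plane("scene",p,.01) for p in ((268.5,333.0),(302.5,328.0))]
# holder top edge in top view: line fit of card pixels
ht=cv2.cvtColor(t,cv2.COLOR_BGR2HSV);m2,st2,c2=comp(cv2.inRange(ht,(0,0,90),(180,40,255)),(330,210,362,228));print("card top",st2,c2)
P=np.array([plane("top",(x,y),.042)[:2] for y,x in np.argwhere(m2)],np.float32);r=cv2.minAreaRect(P);print("holder top-view",r)
print("lateral dir fitLine",cv2.fitLine(P,2,0,.01,.01).ravel())
sm=cv2.inRange(h,(3,60,35),(22,255,110))
for y in range(264,300): print(y,"".join("#" if sm[y,x] else "l" if g[y,x]>130 else "." if g[y,x]<50 else "-" for x in range(252,300)))
```

```text
247 [] [] 249 [269] [270] 251 [268] [271] 253 [266] [273] 255 [266] [275] 257 [265] [275] 259 [264] [276] 261 [264] [277] 263 [265] [277] 265 [264] [276] 
card [268 308  34  21 486] [284.10082305 318.27160494]
((284.4259338378906, 318.2445983886719), (15.01103401184082, 32.959007263183594), 78.2317123413086)
card top [334 215  26  11 146] [346.11643836 219.69863014]
holder top-view ((0.6618978381156921, -0.03376859426498413), (0.0163026861846447, 0.06407760083675385), 10.56993293762207)
lateral dir fitLine [ 0.16811253 -0.9857678   0.66172016 -0.03323466]
264 lllll--######............####-----#lllllll---###
265 llll--#######............#####-----#llllll-----#
266 llll-########...........#######-------llll----ll
267 lll--##########.......##########-------lll------
268 lll---###########..##############------#lll-----
269 ll----###########################-------#lll----
270 l-----#.#########################----------ll---
271 l----l#.##########################--------#-ll--
272 #----##############################-------##-lll
273 ------##.#########################---------##-ll
274 ----
[... 669 characters left out ...]
llllllll---
287 -lllllll##-------------------------llllllllllll-
288 lllllllll##------------------------lllllllllllll
289 lllllllll#.---------------------l-#-llllllllllll
290 lllllllll-##-------------------##.#lllllllllllll
291 llllllllll-##--------------l-######lllllllllllll
292 llllllllll-#.-------------#########lllllllllllll
293 llllllllllll##--------l-#########.#lllllllllllll
294 llllllllllll-.#------###########.#llllllllllllll
295 lllllllllllll#.--l-##########.##llllllllllllllll
296 llllllllllllll#############.#lllllllllllllllllll
297 llllllllllllll#.########.##lllllllllllllllllll##
298 llllllllllllll-#.#####.#lllllllllllllllllll-####
299 llllllllllllllll#.#.##llllllllllllllllll########
```

Run:
```python
from h import *
f=np.radians(10.2);F=np.array([np.cos(f),np.sin(f)]);L=np.array([-F[1],F[0]])
c=np.array([.506,-.0628])
def pol(n,p):
    d=p[:2]-c;print(n,np.round(p,4),"r",round(np.linalg.norm(d),4),"az",round(np.degrees(np.arctan2(d[1],d[0])),2),"lat mm",round(1000*d@L,1))
pol("tip",plane("scene",(270,248.5),.135));pol("cap",plane("scene",(270.7,261),.118))
for z in(.085,.09): pol("shoulder mid LR",plane("scene",((258+286.5)/2,(270.5+275)/2),z))
# body corners at floor
pol("base bottom corner",plane("scene",(269,300),.024));pol("base right",plane("scene",(286.5,291),.024));pol("base left",plane("scene",(261,286),.024))
# prediction: expected pixel of tip & axis for zero error
for z in (.135,.118,.085,.024): print(z,proj("scene",np.r_[c+.088*F,z]))
# prediction of az from start view with +44.4deg
t=cv2.imread("pics/top0.png")
print("rot so far",np.degrees(1.158-.383))
# ticket lateral
pol("ticket",plane("scene",(284.3,318.3),.025))
```

```text
tip [ 0.591  -0.0517  0.135 ] r 0.0857 az 7.46 lat mm -4.1
cap [ 0.6069 -0.0516  0.118 ] r 0.1015 az 6.32 lat mm -6.9
shoulder mid LR [ 0.6046 -0.0512  0.085 ] r 0.0992 az 6.73 lat mm -6.0
shoulder mid LR [ 0.6097 -0.0508  0.09  ] r 0.1043 az 6.6 lat mm -6.5
base bottom corner [ 0.6178 -0.062   0.024 ] r 0.1118 az 0.42 lat mm -19.0
base right [ 0.5964 -0.0274  0.024 ] r 0.0971 az 21.4 lat mm 18.9
base left [ 0.5785 -0.0782  0.024 ] r 0.0741 az -11.98 lat mm -28.0
0.135 [272.40139259 248.95923291]
0.118 [273.06491748 255.6574764 ]
0.085 [274.31236285 268.25036167]
0.024 [276.48674292 290.20059642]
rot so far 44.404229122638796
ticket [ 0.6678 -0.0329  0.025 ] r 0.1645 az 10.48 lat mm 0.8
```

The bottle is still about 3–5° short of the front (10.2°), so I'll turn 0.07 rad more and re-measure.

```bash
python3 -m inch '10 0 0 0 -0.015; 10 0 0 0 -0.035; 10 0 0 0 -0.055; 10 0 0 0 -0.067; 10 0 0 0 -0.07' && python3 -m inch '10 0 0 0 0; 10 0 0 0 0; 10 0 0 0 0; 10 0 0 0 0; 10 0 0 0 0'
python3 - <<'E'
from h import *
im={n:capture(n)[:,:,::-1].copy() for n in("scene","top")}
a=cv2.resize(im["scene"][235:335,240:320],(480,600),interpolation=2);cv2.imwrite("pics/g3.png",a)
for n in im: cv2.imwrite(f"pics/{n}3.png",im[n])
# divider azimuths: start (top view) estimate of bay middle
o=robot.get_obs();print(o['ee_rot'],o['contact_force'],o['moment'])
E
```

```text
time_s: 7.3
position: [0.5056, -0.0622, 0.1647]
ee_rot: [3.141, -0.002, 1.228]
contact_force: [1.7, 5.0, 1.1]
finger_gap: 0.017
grasp_force: 59.0
time_s: 7.8
position: [0.5056, -0.0622, 0.1647]
ee_rot: [3.141, -0.002, 1.228]
contact_force: [1.9, 4.7, 1.0]
finger_gap: 0.017
grasp_force: 59.0
[ 3.14088039e+00 -2.13939694e-03  1.22816285e+00] [2.20765606 5.87393028 0.9999827 ] [ 0.85773514  0.15403753 -0.05371859]
```

View pics/g3.png

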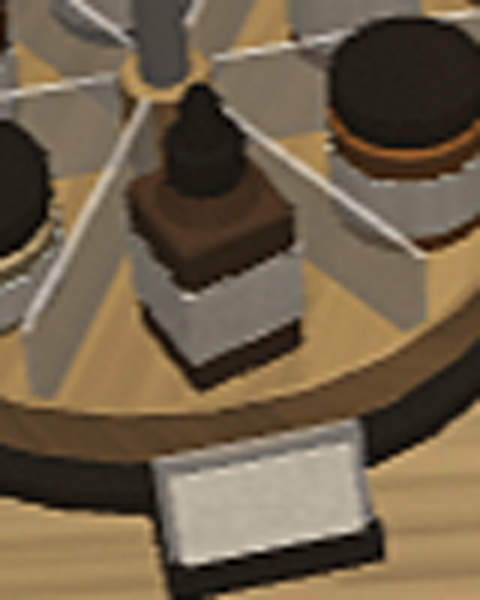

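The crop shows the bottle now nearly behind the ticket: tip (273.7,249.2), base corners (264.2,287.5), (273.8,300), (290,292.5), and the steel post near (267,243).

Run:
```python
from h import *
f=np.radians(10.2);F=np.array([np.cos(f),np.sin(f)]);L=np.array([-F[1],F[0]])
c=np.array([.506,-.0628])
def pol(n,p):
    p=np.array(p);d=p[:2]-c;print(n,np.round(p,4),"r",round(np.linalg.norm(d),4),"az",round(np.degrees(np.arctan2(d[1],d[0])),2),"lat mm",round(1000*d@L,1))
for z in(.05,.08): print("axis px",z,proj("scene",np.r_[c,z]))
pol("tip",plane("scene",(273.7,248.7),.135))
B,R,Lf=[plane("scene",p,.024) for p in((273.8,300),(290,292.5),(264.2,287.5))]
print("sides",np.linalg.norm(B-R),np.linalg.norm(B-Lf));pol("base mid LR",(R+Lf)/2)
d=(R-B)/np.linalg.norm(R-B);n=np.array([-d[1],d[0],0]);pol("base from B,d",B+.021*d+.021*n)
s=[plane("scene",p,.09) for p in((261.7,267.2),(289.3,270.8))];print(np.linalg.norm(s[0]-s[1]));pol("shoulder",(s[0]+s[1])/2)
im=cv2.imread("pics/scene3.png")
for y in(238,242): print(y,im[y,258:278].max(1))
# divider outer ends top z .066: crop px (27,325),(424,255)
for p in((27,325),(424,255)): pol("div",plane("scene",(240+p[0]/6,235+p[1]/6),.066))
```

```text
axis px 0.05 [267.85803199 251.70531788]
axis px 0.08 [266.69964769 240.8750513 ]
tip [ 0.5921 -0.0448  0.135 ] r 0.088 az 11.8 lat mm 2.5
sides 0.03653771327614987 0.04020834958464623
base mid LR [ 0.5921 -0.0461  0.024 ] r 0.0877 az 10.96 lat mm 1.2
base from B,d [ 0.5901 -0.0442  0.024 ] r 0.0861 az 12.47 lat mm 3.4
0.05420447627002193
shoulder [ 0.6    -0.0447  0.09  ] r 0.0957 az 10.88 lat mm 1.1
238 [134 115 119 115  87  70  75  77  77  77  76  70 106 183 161 118 120 120
 119 117]
242 [ 81  79  94 129 104  68  71  77  77  76  77  76  67 116 129 117 118 116
 115 113]
div [ 0.6251 -0.1049  0.066 ] r 0.1263 az -19.49 lat mm -62.6
div [0.6044 0.0215 0.066 ] r 0.1295 az 40.58 lat mm 65.5
```

Post and bay middle (10.5°) agree. The bottle's estimates average about 11.3° against a front of 10.3°, so I'll trim back 1° and then check that everything is still.

```bash
python3 -m inch '10 0 0 0 0.005; 10 0 0 0 0.01; 10 0 0 0 0.015; 10 0 0 0 0.015; 10 0 0 0 0.015' && python3 -m inch '10 0 0 0 0; 10 0 0 0 0; 10 0 0 0 0; 10 0 0 0 0; 10 0 0 0 0'
python3 - <<'E'
from h import *
cv2.imwrite("pics/end.png",capture("scene")[:,:,::-1]);o=robot.get_obs();print(o['ee_rot'],o['qvel'],o['moment'])
E
```

```text
time_s: 8.4
position: [0.5056, -0.0622, 0.1648]
ee_rot: [3.141, -0.002, 1.213]
contact_force: [1.2, 4.3, 1.4]
finger_gap: 0.0171
grasp_force: 59.0
time_s: 8.9
position: [0.5055, -0.0622, 0.1647]
ee_rot: [3.141, -0.002, 1.213]
contact_force: [2.4, 4.5, 0.9]
finger_gap: 0.0172
grasp_force: 59.0
[ 3.14090475e+00 -2.25565396e-03  1.21301694e+00] [ 0.00029543  0.00150728  0.00148282  0.00228515 -0.00199059 -0.00026599] [ 0.83492852  0.19930032 -0.01709214]
```

View pics/end.png

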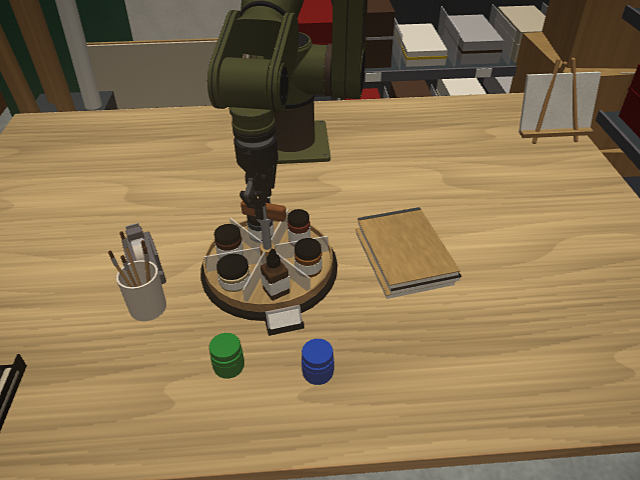

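The final picture shows the bottle at (274,272) behind the ticket at (284,318). The handle is gripped, all the visible stock is standing, and the pads, brush pot and tape dispenser are where they were.

```bash
python3 -c "
from cell import robot;print(robot.job_done())"
```

```text
the job is handed in; nothing more can be done
None
```

I turned the display so the dropper bottle stands at the front behind the price ticket, to within about 1° by my measurements, and handed the job in at about 9 s with the handle still gripped and the display still.

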